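# Line up the porcelain flasks on the bench shelf

### The arm

A 7-joint arm with a two-finger parallel gripper is mounted at the origin on the work surface. World frame = base frame: x ahead of the robot, y to its left, z up, the work surface at z = 0. Lengths are in m, angles in degrees, forces in N, time in s.
With the tool pointing down it reaches from about 0.4 to 0.9 m from the base axis. Payload 5.5 kg.
Tool frame: the origin (TCP) lies on the centre line of the jaws, within the pads' length; the fingertips stand 25 mm ahead of it and the grasp point (between the pads) lies 6 mm ahead of it; z points along the fingers, x is the direction in which the jaws open and shut, and the axes are right-handed (so a half turn about z gives the same grasp; the last joint's range is limited). The gripper opens to 85 mm and grips with 20 to 120 N. Pads are 22 mm wide; open, the fingers measure 114 mm over their backs; the gripper's body (76 mm by 85 mm) begins 54 mm behind the grasp point. The pads swing forward as they close: fully open they stand 13 mm farther back than shut.
Start: joints at [-58.717, 28.699, -24.465, 88.831, 12.651, 65.22, -12.049], TCP at [0.181, 0.624, 0.256] pointing down, gripper open.
Joint ranges: [-164.97, 164.97], [-17.58, 116.51], [-87.97, 89.64], [11.32, 138.91], [-80.73, 260.73], [10.89, 115.49], [-147.41, 147.41]. Speed limits (degrees/s): [147.25, 147.25, 180, 180, 180, 180, 180].

### API

Orientations are given as [roll, pitch, yaw] about the fixed x, y, z axes, in that order (R = Rz(yaw) Ry(pitch) Rx(roll)).
In Python, from rig import env, cams gives the robot as it stands.
- The arm moves only by the tool drive_tool, never from a script. Its argument "rows" is a list of rows, each a list of 3 entries, a list of its own where there are three numbers: the opening in per cent of the stroke, from 0 (shut) to 100 (fully open), then the shift along the world's x, y, z in mm, then the turn, a rotation vector about the world's x, y, z in rad. In form: [[fingers, [tx, ty, tz], [rx, ry, rz]], ...]. A call has 1 to 10 rows; each row shifts and turns the pose as measured when the row begins; what a row does not reach is not made up. A row lasts 1/10 s, in which the tool goes at most 50 mm and 8.59 degrees, less where a joint would pass 70% of its speed; a pose out of reach is approached as far as the arm can. A call with a gripper value outside its range is refused whole. The fingers move at their own pace and stop on an object; the grip force is fixed at half the most. Time passes only in rows, so rows that do not move let the fingers close. It gives the time, the measured TCP pose, the force and the opening at its end, in the units of the state.
- env.sense(): the state, without advancing time (a new reading comes with each control period).
- cams.grab_frame(name): name is "scene" or "top" or "wrist"; returns a dict with "image" (420x560x3 uint8, blue, green, red), "camera_matrix" (3x3 intrinsics, pixels), "R" (3x3) and "t" (3): a world point X has camera coordinates R X + t. Camera axes: x right, y down, z forward; pixel columns grow to the right and rows downward; lengths in m; the calibration is good to about 2 mm. A picture is of the moment at which its call begins. There is no depth.
- env.finish_job(): hands the job in, once; it reports no verdict.
The state is a dict: "t": time; "joints": joint angles; "joint_vel": joint speeds; "tau": joint torques, N m; "tool_pos": TCP position; "tcp_rot": TCP orientation; "ft_force": force on the tool from outside, world axes, zero at the start; "torque": the same for the moment, N m; "width": finger opening in m.
Only numpy, scipy, OpenCV 4.12 (cv2) and the standard library are available. Lean on these libraries where they do the work, as an engineer would, in place of code of your own. Each camera call takes 0.05 s, during which the arm holds its last target. There are 200 camera calls.

### The job

On the potter's bench, stand up the fallen middle-sized flask and put it and the short flask on the low wooden shelf with the tall one, making one neat row in order of height: tall, middle, short, running along the shelf towards the bowl. All three should stand upright midway between the shelf's front and back edges, flat sides square to the shelf, with a gap of about a finger's width (15 mm) between neighbours. The ware is fragile: set it down gently on the shelf rather than dropping it, and leave the tall flask, the bowl, the glaze jar and the brush pot where they are.

Things in the scene. Friction and masses are not known exactly. Their poses are not given: they have to be found in the camera images.
- shelf: Low wooden shelf fixed on the bench: board 100 mm deep (x), 400 mm long (y), top 50 mm above the bench; a lip along the far (+x) edge, 8 mm thick, rises 6 mm above the board. Origin: on the bench under the middle of the board; x across the depth away from the robot, y along the length, z up. The row's line is x = 0.
- tall_flask: White porcelain flask 170 mm high, 0.42 kg: flat-sided square body 54 x 54 x 138 mm, then a centred round neck 32 mm high, 24 mm thick, 30 mm at the lip. Origin: centre of the underside; z from base to mouth, x and y normal to the sides. Already stands near one end of the shelf, left or right, mid-depth and square to it.
- middle_flask: White porcelain flask 145 mm high, 0.35 kg: flat-sided square body 54 x 54 x 113 mm, then a centred round neck 32 mm high, 24 mm thick, 30 mm at the lip. Origin: centre of the underside; z from base to mouth, x and y normal to the sides. Starts lying on a side on the bench before the shelf, neck towards the robot's left (+y), origin 27 mm up.
- short_flask: White porcelain flask 120 mm high, 0.3 kg: flat-sided square body 54 x 54 x 88 mm, then a centred round neck 32 mm high, 24 mm thick, 30 mm at the lip. Origin: centre of the underside; z from base to mouth, x and y normal to the sides. It starts standing on the bench in front of the shelf, turned anyhow.
- bowl: Blue glazed bowl, 84 mm across the rim, 50 mm high, standing on the shelf near the other end from the tall flask. Origin: centre of its underside. Not to be moved.
- glaze_jar: Amber glass jar with a brass lid, 68 mm across, 85 mm high, on the bench beyond the shelf's left end. Origin: centre of its underside. Not to be moved.
- brush_pot: Terracotta pot of brushes, 72 mm across, 90 mm high, brushes up to about 180 mm, on the bench beyond the shelf's right end. Origin: centre of its underside. Not to be moved.
Not all that is in view belongs to the job. Leave any pink look-alike of the tall_flask alone.

How it is judged:
By the outcome, as a careful person would: the job done as asked, in the order asked, and still so for the second after the job is handed in, with the robot touching nothing.
It also fails if it takes over 72 s, if anything falls off the work surface, if the arm or the gripper's body presses on something with over 40 N, if the wrist force passes 120 N, or if a joint passes its speed limit or range.

## Working session

There is one attempt and no reset: what is moved stays moved. The work goes in short steps, Python scripts to look and compute and a tool call to move; the robot and the scene stay as the last step left them, time stands still between calls to the robot, and variables do not carry over. Pictures are saved under pics/ and viewed, about 8 in all and at most 12, crops included, and the job is handed in when it is done.

Besides the shell and the picture viewer there is one more tool, called after ">>>" as a command line: name --argument value ..., lists and objects as JSON in quotes. drive_tool: Moves the arm, as the interface text tells. Its arguments: {"type":"object","properties":{"rows":{"type":"array"}},"required":["rows"]}

```bash
ls; mkdir -p pics; python3 - <<'E'
from rig import env,cams
import cv2,numpy as np
for n in("scene","top"):
    f=cams.grab_frame(n);cv2.imwrite(f"pics/{n}0.png",f["image"]);np.savez(f"{n}0.npz",**f)
    print(n,f["camera_matrix"].tolist(),(-f["R"].T@f["t"]).round(3),f["R"].round(2).tolist())
print(env.sense())
E
```

```text
pics
scene [[531.075052829893, 0.0, 281.0387889574773], [0.0, 531.075052829893, 213.4100229314778], [0.0, 0.0, 1.0]] [1.053 0.564 1.275] [[-0.82, 0.57, 0.01], [0.5, 0.72, -0.49], [-0.29, -0.4, -0.87]]
top [[417.42428125540283, 0.0, 272.8610178167523], [0.0, 417.42428125540283, 211.17873542864086], [0.0, 0.0, 1.0]] [ 0.421 -0.006  1.153] [[0.07, -1.0, 0.0], [-0.97, -0.07, -0.21], [0.21, 0.01, -0.98]]
{'t': 0.1, 'joints': array([-58.71560375,  28.74774469, -24.45580403,  88.88717133,
        12.65174125,  65.21945161, -12.04981864]), 'joint_vel': array([ 0.02607357, -0.11589976,  0.01297304, -0.14730893,  0.09149687,
        0.05869253,  0.02099482]), 'tau': array([-1.11503078e-02, -5.70802367e+01, -5.83847344e+00, -2.81745315e+01,
        1.05896284e-02,  5.38304332e-03, -1.84365410e-05]), 'tool_pos': array([0.18125052, 0.62360107, 0.25536068]), 'tcp_rot': array([-1.79996806e+02,  1.00708906e-01,  7.38001284e+01]), 'ft_force': array([-0.0660093 ,  0.37428193,  0.27774691]), 'torque': array([-0.02189622,  0.01198232, -0.02266927]), 'width': 0.08564171482206982}
```

View pics/scene0.png

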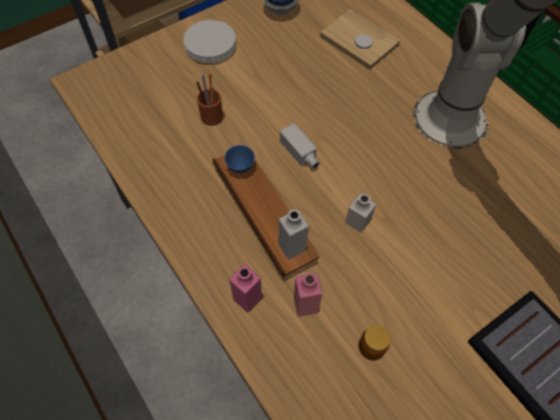

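View pics/top0.png

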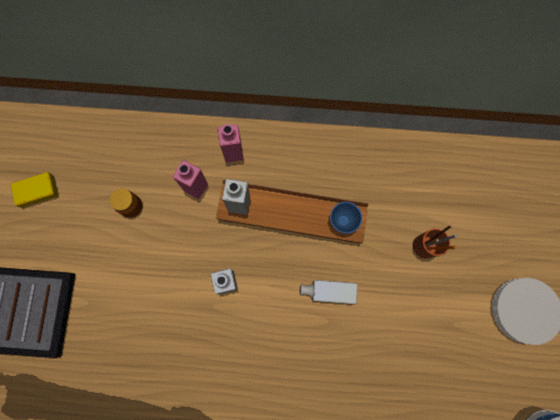

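The scene shows the bowl at (240,160), tall white flask on the shelf at (293,232), middle flask lying at (300,145), and short flask at (361,212). The pink look-alikes are at (246,288) and (308,295). In the top view, the tall flask is at (236,197), short at (222,282), middle at (330,292) and the pink ones at (190,178) and (230,143). The white ones fit the text, and the pink ones are left alone. Next I measure and make one enlarged crop to confirm.

```bash
cat > h.py <<'E'
import numpy as np,cv2
def ray(f,p):
    d=np.linalg.inv(f["camera_matrix"])@[p[0],p[1],1.]; R=f["R"]; return -R.T@f["t"],R.T@d
def onz(f,p,z):
    c,d=ray(f,p); return c+d*(z-c[2])/d[2]
def tri(f,p,g,q):
    a,u=ray(f,p);b,v=ray(g,q); s=np.linalg.lstsq(np.c_[u,-v],b-a,rcond=None)[0]
    P,Q=a+u*s[0],b+v*s[1]; return (P+Q)/2,np.linalg.norm(P-Q)
def proj(f,X):
    x=f["camera_matrix"]@(f["R"]@np.asarray(X)+f["t"]); return x[:2]/x[2]
def blobs(m,amin):
    return [c for c in cv2.findContours(m.astype(np.uint8),cv2.RETR_EXTERNAL,cv2.CHAIN_APPROX_NONE)[0] if cv2.contourArea(c)>amin]
def masks(im):
    h=cv2.cvtColor(im,cv2.COLOR_BGR2HSV).astype(int); return h
E
python3 - <<'E'
from h import *
out=[]
for n,(x0,y0,w,hh) in dict(top=(200,160,180,150),scene=(200,130,190,150)).items():
    f=np.load(n+"0.npz");im=f["image"];h=masks(im)
    white=(h[...,1]<60)&(h[...,2]>90)
    roi=np.zeros(white.shape,bool);roi[y0:y0+hh,x0:x0+w]=1
    s=6 if 0 else 3; crop=cv2.resize(im[y0:y0+hh,x0:x0+w],None,fx=s,fy=s,interpolation=cv2.INTER_CUBIC)
    for c in blobs(white&roi,80):
        r=cv2.minAreaRect(c);print(n,"white",np.round(r[0],1),np.round(r[1],1),round(r[2],1),cv2.contourArea(c))
        cv2.polylines(crop,[((c-[x0,y0])*s).astype(int)],True,(0,255,0),1)
    for p in([(300,240),(270,215)] if n=="top" else [(265,210),(320,130),(250,190)]): print(n,p,h[p[1],p[0]],end=" ")
    print([tuple(h[y,x]) for x,y in ([(250,260),(330,250)] if n=="top" else [(220,230),(330,240)])])
    sh=(h[...,0]<13)&(h[...,1]>150)&(h[...,2]>60)&roi
    for c in blobs(sh,200):
        r=cv2.minAreaRect(c);print(n,"shelf",cv2.boxPoints(r).round(1).tolist(),cv2.contourArea(c))
        cv2.polylines(crop,[((c-[x0,y0])*s).astype(int)],True,(255,0,255),1)
    out.append(crop)
W=min(o.shape[1] for o in out)
cv2.imwrite("pics/c1.png",cv2.resize(np.hstack([cv2.copyMakeBorder(o,0,0,0,4,0) for o in out]),None,fx=.7,fy=.7,interpolation=cv2.INTER_AREA))
E
```

```text
top white [328.7 291.2] [56.2 21.1] 4.6 966.5
top white [222.6 280.9] [21.3 21.6] 76.0 420.0
top white [234.6 190.7] [22.4 21.8] 10.6 442.5
top (300, 240) [ 16 139 154] top (270, 215) [ 13 178 143] [(np.int64(16), np.int64(129), np.int64(152)), (np.int64(16), np.int64(132), np.int64(157))]
scene white [293.2 222.5] [23.1 22.1] 55.3 439.0
scene white [362.6 205.6] [20.6 22.1] 37.9 362.0
scene white [301.2 143.6] [47.2 17.2] 48.0 582.5
scene (265, 210) [ 13 166 120] scene (320, 130) [ 15 125 139] scene (250, 190) [ 13 164 123] [(np.int64(16), np.int64(126), np.int64(132)), (np.int64(16), np.int64(127), np.int64(137))]
scene shelf [[213.39999389648438, 159.39999389648438], [219.60000610351562, 155.60000610351562], [288.8999938964844, 271.20001220703125], [282.79998779296875, 274.8999938964844]] 201.0
```

View pics/c1.png

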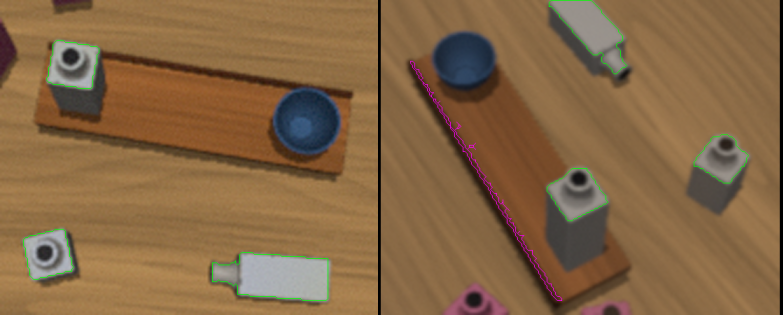

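The enlarged crop confirms three white flasks: tall on the shelf, short standing and middle lying with its neck to the left. Now mouths, shelf and angles.

```bash
python3 - <<'E'
from h import *
T=np.load("top0.npz");S=np.load("scene0.npz")
F=dict(top=T,scene=S);mo={}
for n,pts in dict(top=dict(tall=(234,187),short=(221,281)),scene=dict(tall=(294,215),short=(364,199))).items():
    g=cv2.cvtColor(F[n]["image"],cv2.COLOR_BGR2GRAY)
    for k,(x,y) in pts.items():
        r=7;w=255-g[y-r:y+r+1,x-r:x+r+1].astype(float);w=np.clip(w-175,0,None)
        yy,xx=np.mgrid[-r:r+1,-r:r+1];q=(w*np.hypot(xx,yy).__lt__(7)); mo[n,k]=(x+(q*xx).sum()/q.sum(),y+(q*yy).sum()/q.sum())
for k in("tall","short"):
    print(k,np.round(mo["top",k],1),np.round(mo["scene",k],1),*tri(T,mo["top",k],S,mo["scene",k]))
# shelf
for n,f in F.items():
    h=masks(f["image"]);m=((h[...,0]<=14)&(h[...,1]>148)).astype(np.uint8)
    b=(h[...,0]>95)&(h[...,0]<125)&(h[...,1]>100)
    m=cv2.morphologyEx(m,cv2.MORPH_OPEN,np.ones((3,3)))
    x0,y0,x1,y1=(205,170,380,255) if n=="top" else (205,140,325,280)
    k=np.zeros_like(m);k[y0:y1,x0:x1]=1
    c=max(blobs(m*k,200),key=cv2.contourArea);ap=cv2.boxPoints(cv2.minAreaRect(cv2.convexHull(c)))
    hull=cv2.approxPolyDP(cv2.convexHull(c),3,True)[:,0]
    print(n,"shelf",hull.tolist(),"world z=.05:",[onz(f,p,.05)[:2].round(3).tolist() for p in hull])
    w=(h[...,1]<60)&(h[...,2]>90)
    for nm,p,z in (("mid",(328,291) if n=="top" else (301,144),.054),("short",(222,281) if n=="top" else (362,205),.088),("tall",(234,190) if n=="top" else (293,222),.188)):
        c=[c for c in blobs(w,80) if abs(c[:,0].mean(0)-p).max()<25][0][:,0]
        W=np.array([onz(f,q,z)[:2] for q in c]).astype(np.float32)*1000
        r=cv2.minAreaRect(W);print(n,nm,np.round(r[0]),np.round(r[1]),round(r[2],1))
    bl=[c for c in blobs(b,200)]
    for c in bl: 
        r=cv2.minAreaRect(c);print(n,"blue",np.round(r[0]),onz(f,r[0],.1).round(3))
E
```

```text
tall [233.2 186.6] [293.9 214.6] [0.67685715 0.10132904 0.21686294] 0.00023551867075456373
short [220.8 280. ] [363.9 198.8] [0.46604032 0.12112781 0.11481987] 0.0006418286893800549
top shelf [[249, 185], [331, 198], [338, 238], [247, 223]] world z=.05: [[0.73, 0.078], [0.71, -0.148], [0.602, -0.172], [0.624, 0.074]]
top mid [ 460. -152.] [144.  54.] 89.7
top short [465. 120.] [53. 54.] 18.0
top tall [675. 101.] [54. 53.] 84.7
top blue [346. 217.] [ 0.649 -0.182  0.1  ]
scene shelf [[214, 159], [257, 164], [317, 257], [282, 275]] world z=.05: [[0.697, -0.244], [0.607, -0.162], [0.641, 0.162], [0.742, 0.151]]
scene mid [ 465. -145.] [ 55. 151.] 0.8
scene short [466. 124.] [64. 54.] 18.7
scene tall [680. 102.] [58. 54.] 85.4
scene blue [239. 158.] [ 0.655 -0.175  0.1  ]
scene blue [200.   6.] [ 0.431 -0.754  0.1  ]
```

>>> drive_tool --rows '[[100,[40,-30,0],[0,0,-0.1]],[100,[40,-30,0],[0,0,-0.1]],[100,[40,-30,0],[0,0,-0.1]],[100,[40,-30,0],[0,0,-0.1]],[100,[20,-45,0],[0,0,-0.1]],[100,[20,-45,0],[0,0,-0.1]],[100,[20,-45,0],[0,0,-0.1]],[100,[20,-45,0],[0,0,-0.1]],[100,[10,-48,0],[0,0,-0.1]],[100,[10,-48,0],[0,0,-0.1]]]'

```text
t: 1.1
tool_pos: [0.4366, 0.2249, 0.251]
tcp_rot: [-179.6, 0.2, 15.0]
ft_force: [1.5, -0.0, -0.3]
width: 0.0852
```

>>> drive_tool --rows '[[100,[3,-45,0],[0,0,-0.06]],[100,[3,-45,0],[0,0,-0.06]],[100,[3,-45,0],[0,0,-0.06]],[100,[3,-45,0],[0,0,-0.06]],[100,[3,-45,0],[0,0,-0.02]],[100,[3,-45,0],[0,0,0]],[100,[3,-45,0],[0,0,0]],[100,[3,-45,0],[0,0,0]],[100,[0,-20,0],[0,0,0]],[100,[0,0,0],[0,0,0]]]'

```text
t: 2.1
tool_pos: [0.4566, -0.1793, 0.2501]
tcp_rot: [-179.7, 0.3, -1.4]
ft_force: [0.1, -0.9, -0.2]
width: 0.0854
```

```bash
python3 - <<'E'
from h import *
from rig import env,cams
f=cams.grab_frame("wrist");np.savez("w1.npz",**f);cv2.imwrite("pics/w1.png",f["image"]);s=env.sense();print(s["tool_pos"],s["tcp_rot"],s["t"],s["joints"].round(),(-f["R"].T@f["t"]).round(3))
h=masks(f["image"])
w=(h[...,1]<60)&(h[...,2]>90)
for c in blobs(w,800):
    W=np.array([onz(f,q,.054)[:2] for q in c[:,0]]).astype(np.float32)*1000
    r=cv2.minAreaRect(W);print(cv2.boundingRect(c),np.round(r[0],1),np.round(r[1],1),round(r[2],1))
E
```

```text
[ 0.45662506 -0.17785899  0.25005242] [-179.6881949     0.28973566   -1.27723842] 2.15 [  5.  11.  15. 113.  -4.  57.  21.] [ 0.458 -0.098  0.368]
(253, 79, 56, 149) [ 459.3 -151.2] [ 51.6 141.5] 0.2
```

View pics/w1.png

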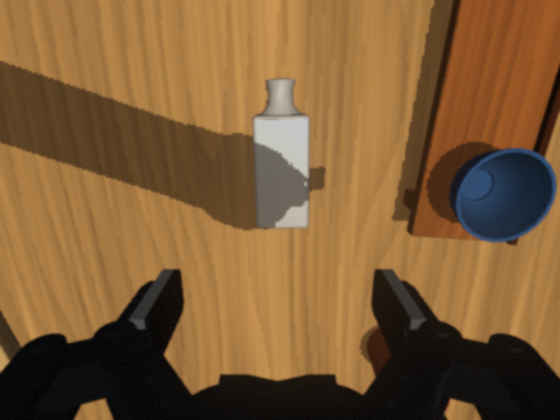

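The wrist view shows the middle flask at columns 253–309, shoulder row 115 and base row 227, with its neck up (+y). The bowl is at (503,195).

```bash
python3 - <<'E'
from h import *
T=np.load("top0.npz");f=np.load("w1.npz")
# body top face corners (base edge, shoulder edge) from row/col profile, both views
h=masks(T["image"]);w=((h[...,1]<60)&(h[...,2]>90)).astype(np.uint8)
w=cv2.morphologyEx(w,cv2.MORPH_OPEN,np.ones((17,17)))
c=[c for c in blobs(w,300) if abs(c[:,0].mean(0)-[330,291]).max()<20][0]
bp=cv2.boxPoints(cv2.minAreaRect(c));print(bp.round(1).tolist())
bp=bp[np.argsort(bp[:,0])]; sh,ba=bp[:2].mean(0),bp[2:].mean(0)
print("shoulder",tri(T,sh,f,(281,114.5)),"base",tri(T,ba,f,(281,227)))
print([onz(f,p,.054)[:2].round(4) for p in((253,171),(309,171),(281,227),(281,114.5))])
E
```

```text
[[314.0, 281.0], [356.0, 281.0], [356.0, 302.0], [314.0, 302.0]]
shoulder (array([ 0.45785809, -0.11091852,  0.07952166]), np.float64(0.00463562022267272)) base (array([ 0.46111606, -0.22173054,  0.05631818]), np.float64(0.006696978491480861))
[array([ 0.4319, -0.1631]), array([ 0.4861, -0.1643]), array([ 0.4578, -0.2219]), array([ 0.4601, -0.111 ])]
```

>>> drive_tool --rows '[[100,[1,10,-5],[-0.13,0,0.02]],[100,[1,10,-5],[-0.13,0,0]],[100,[1,10,-5],[-0.13,0,0]],[100,[0,5,-30],[-0.13,0,0]],[100,[0,2,-40],[0,0,0]],[100,[0,0,0],[0,0,0]]]'

```text
t: 2.75
tool_pos: [0.462, -0.1323, 0.1661]
tcp_rot: [150.6, -0.7, 0.5]
ft_force: [0.1, 0.3, 0.3]
width: 0.0851
```

>>> drive_tool --rows '[[100,[-2,-3,-45],[0,0.01,-0.02]],[100,[-1,-3,-45],[0,0,0]],[100,[0,-1,-25],[0,0,0]],[100,[0,0,-12],[0,0,0]],[100,[0,0,0],[0,0,0]]]'

```text
t: 3.25
tool_pos: [0.4651, -0.1347, 0.0418]
tcp_rot: [150.8, -0.7, -0.3]
ft_force: [-0.1, -0.2, 0.1]
width: 0.0851
```

>>> drive_tool --rows '[[100,[-6,-4,-4],[0,0.01,-0.01]],[100,[0,0,0],[0,0,0]],[0,[0,0,0],[0,0,0]],[0,[0,0,0],[0,0,0]],[0,[0,0,0],[0,0,0]],[0,[0,0,0],[0,0,0]],[0,[0,0,0],[0,0,0]],[0,[0,0,0],[0,0,0]],[0,[0,0,0],[0,0,0]],[0,[0,0,0],[0,0,0]]]'

```text
t: 4.25
tool_pos: [0.4622, -0.1384, 0.0429]
tcp_rot: [151.0, -0.6, -1.0]
ft_force: [-0.2, -0.0, -1.8]
width: 0.0533
```

>>> drive_tool --rows '[[0,[0,0,25],[0,0,0]],[0,[0,0,40],[0,0,0]],[0,[0,0,45],[0,0,0]],[0,[0,10,40],[0.14,0,0]],[0,[0,15,20],[0.14,0,0]],[0,[0,15,10],[0.14,0,0]],[0,[0,15,0],[0.14,0,0]],[0,[0,15,0],[0.14,0,0]],[0,[0,0,0],[0.14,0,0]],[0,[0,0,0],[0.1,0,0]]]'

```text
t: 5.25
tool_pos: [0.4591, -0.0611, 0.2272]
tcp_rot: [-153.8, -0.5, 0.1]
ft_force: [-1.4, 0.6, -5.8]
width: 0.0532
```

```bash
python3 -c "
from rig import env
s=env.sense();print(s['joints'].round(1),s['ft_force'],s['torque'])"
```

```text
[ 16.3  16.4   6.  114.1 -29.4  63.2  39.1] [-1.39255346  0.62683256 -5.79316395] [-0.88633724  0.1116207   0.0449506 ]
```

>>> drive_tool --rows '[[0,[5,-5,0],[0.12,0,0]],[0,[15,-5,0],[0.12,0,0]],[0,[25,0,0],[0.12,0,-0.02]],[0,[30,5,0],[0.12,0,-0.03]],[0,[30,10,0],[0.09,0,-0.03]],[0,[30,15,0],[0,0,0]],[0,[20,15,0],[0,0,0]],[0,[10,10,0],[0,0,0]],[0,[0,0,0],[0,0,0]]]'

```text
t: 6.15
tool_pos: [0.6238, -0.0254, 0.2159]
tcp_rot: [-120.5, 1.0, -5.7]
ft_force: [0.2, 1.3, -4.1]
width: 0.0534
```

```bash
python3 - <<'E'
from h import *
from rig import env,cams
s=env.sense();print(s['joints'].round(1),s['ft_force'].round(1),s['tool_pos'],s['tcp_rot'])
o=[]
for n in("scene","top"):
    f=cams.grab_frame(n);np.savez(n+"2.npz",**f);o.append(f["image"])
cv2.imwrite("pics/a2.png",np.hstack([cv2.resize(o[0][100:310,180:430],None,fx=1.6,fy=1.6),cv2.resize(o[1][120:330,180:430],None,fx=1.6,fy=1.6)]))
E
```

```text
[ 25.2  42.6   0.2  92.5 -55.   81.5  46.8] [ 0.2  1.3 -4.1] [ 0.62375112 -0.02542857  0.21588588] [-120.46404913    1.02687076   -5.66635236]
```

View pics/a2.png

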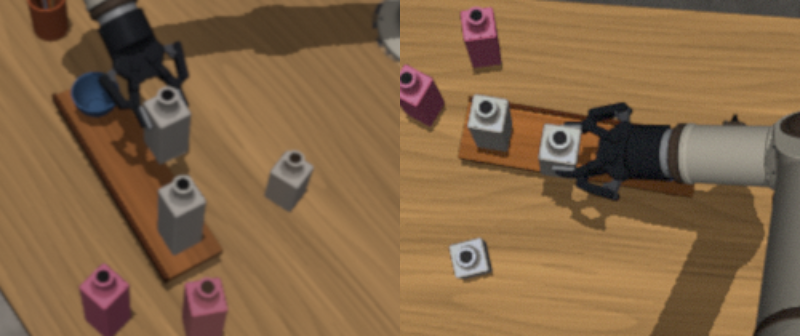

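The flask is held upright over the shelf, with its mouth at about scene (285,160) and top (280,206). Now I compute the required correction and the shelf direction.

```bash
cat >> h.py <<'E'
def mouth(f,p,r=7):
    g=cv2.cvtColor(f["image"],cv2.COLOR_BGR2GRAY);x,y=p
    for _ in range(3):
        x,y=int(round(x)),int(round(y));w=np.clip(80-g[y-r:y+r+1,x-r:x+r+1].astype(float),0,None)
        yy,xx=np.mgrid[-r:r+1,-r:r+1];q=w*(np.hypot(xx,yy)<r);x,y=x+(q*xx).sum()/q.sum(),y+(q*yy).sum()/q.sum()
    return x,y
E
python3 - <<'E'
from h import *
from scipy.spatial.transform import Rotation as R
S,T=np.load("scene2.npz"),np.load("top2.npz");S0,T0=np.load("scene0.npz"),np.load("top0.npz")
for k,a,b in(("mid",(285,160),(280,206)),("tall",(294,215),(233,187)),("short",(364,199),(221,280))):
    p,q=mouth(S,a),mouth(T,b);print(k,np.round(p,1),np.round(q,1),tri(S,p,T,q))
t0=R.from_euler('xyz',[151,-.6,-1],degrees=True);d=R.from_euler('z',-5,degrees=True)*R.from_euler('x',90,degrees=True)*R.from_euler('z',1.2,degrees=True)*t0
cur=R.from_euler('xyz',[-120.464,1.027,-5.666],degrees=True)
print("want",d.as_euler('xyz',degrees=True),"turn",(d*cur.inv()).as_rotvec())
# shelf long edges: gradient of hue/sat mask along columns in top view
for n,f,z in(("top",T0,.05),("scene",S0,.05)):
    h=masks(f["image"]);m=((h[...,0]<=14)&(h[...,1]>148))
    if n=="top":
        cols=range(262,325,2);P=[[],[]]
        for c in cols:
            r=np.flatnonzero(m[175:250,c])+175;P[0].append((c,r[0]));P[1].append((c,r[-1]))
    else:
        P=[[],[]]
        for r in range(185,212,1):
            c=np.flatnonzero(m[r,210:320])+210;P[0].append((c[0],r));P[1].append((c[-1],r))
    for p in P:
        W=np.array([onz(f,q,z)[:2] for q in p],np.float32)
        vx,vy,x0,y0=cv2.fitLine(W,cv2.DIST_HUBER,0,.01,.01).ravel();print(n,"edge deg",np.degrees(np.arctan(vx/vy)).round(2),"x at y=.03",round(x0+vx/vy*(.03-y0),4))
E
```

```text
mid [284.3 158.6] [279.4 205.7] (array([ 0.62696438, -0.0087331 ,  0.26951504]), np.float64(0.0004274609088622761))
tall [293.9 214.6] [233.1 186.5] (array([0.67701992, 0.1015622 , 0.21743655]), np.float64(0.00012451097031141773))
short [364.  198.5] [220.8 280. ] (array([0.46594035, 0.12114268, 0.11602382]), np.float64(0.0004972821565467737))
want [-118.99790563   -0.19998903   -5.60000366] turn [ 0.02336253 -0.02382204  0.00096707]
top edge deg 5.42 x at y=.03 0.7271
top edge deg 5.31 x at y=.03 0.6195
scene edge deg 5.94 x at y=.03 0.7311
scene edge deg 5.7 x at y=.03 0.6248
```

>>> drive_tool --rows '[[0,[15,10,0],[0.012,-0.012,-0.003]],[0,[15,15,-5],[0.011,-0.011,-0.003]],[0,[10,12,-10],[0,0,0]],[0,[5,6,-15],[0,0,0]],[0,[0,0,-10],[0,0,0]],[0,[0,0,0],[0,0,0]]]'

```text
t: 6.85
tool_pos: [0.6677, 0.0163, 0.1723]
tcp_rot: [-119.3, -0.1, -6.2]
ft_force: [0.1, 0.3, -4.4]
width: 0.0532
```

```bash
python3 - <<'E'
from h import *
from rig import env,cams
from scipy.spatial.transform import Rotation as R
s=env.sense();print(s['ft_force'].round(1),s['tool_pos'].round(4),s['tcp_rot'].round(2))
d=R.from_euler('xyz',[-119,-.2,-6],degrees=True);print((d*R.from_euler('xyz',s['tcp_rot'],degrees=True).inv()).as_rotvec().round(4))
E
```

```text
[ 0.1  0.3 -4.4] [0.6677 0.0163 0.1723] [-1.193e+02 -1.100e-01 -6.220e+00]
[ 0.005  -0.0022  0.0039]
```

>>> drive_tool --rows '[[0,[1,1,-10],[0.005,-0.002,0.004]],[0,[0,0,-10],[0,0,0]],[0,[0,0,-4],[0,0,0]],[0,[0,0,0],[0,0,0]]]'

```text
t: 7.25
tool_pos: [0.6677, 0.0155, 0.1446]
tcp_rot: [-119.0, -0.0, -6.1]
ft_force: [0.3, -0.1, -3.9]
width: 0.0534
```

```bash
cat > chk.py <<'E'
from h import *
from rig import env,cams
import sys
s=env.sense();print(s['t'],s['ft_force'].round(1),s['tool_pos'].round(4),s['tcp_rot'].round(2),s['width'])
S,T,W=[cams.grab_frame(n) for n in("scene","top","wrist")]
for n,f in zip("STW",(S,T,W)): np.savez("last"+n+".npz",**f)
cv2.imwrite("pics/%s.png"%sys.argv[1],np.vstack([np.hstack([cv2.resize(S["image"][120:290,190:400],(400,324)),cv2.resize(T["image"][150:320,180:390],(400,324))]),cv2.resize(W["image"],(800,600))[:270]]))
def M(X): 
    p,q=mouth(S,proj(S,X)),mouth(T,proj(T,X));r=tri(S,p,T,q);print(np.round(p,1),np.round(q,1),r[0].round(4),round(r[1],4));return r[0]
for a in sys.argv[2:]: print(a,end=" ");M(np.array(eval(a)))
E
python3 chk.py b1 ".677,.1015,.217" ".671,.032,.205"
```

```text
7.25 [ 0.3 -0.1 -3.9] [0.6677 0.0155 0.1446] [-1.1904e+02 -4.0000e-02 -6.0900e+00] 0.05343352166268878
.677,.1015,.217 [293.9 214.6] [233.2 186.5] [0.677  0.1015 0.2174] 0.0002
.671,.032,.205 [279.2 194.7] [263.1 193.3] [0.6692 0.0317 0.2037] 0.001
```

View pics/b1.png

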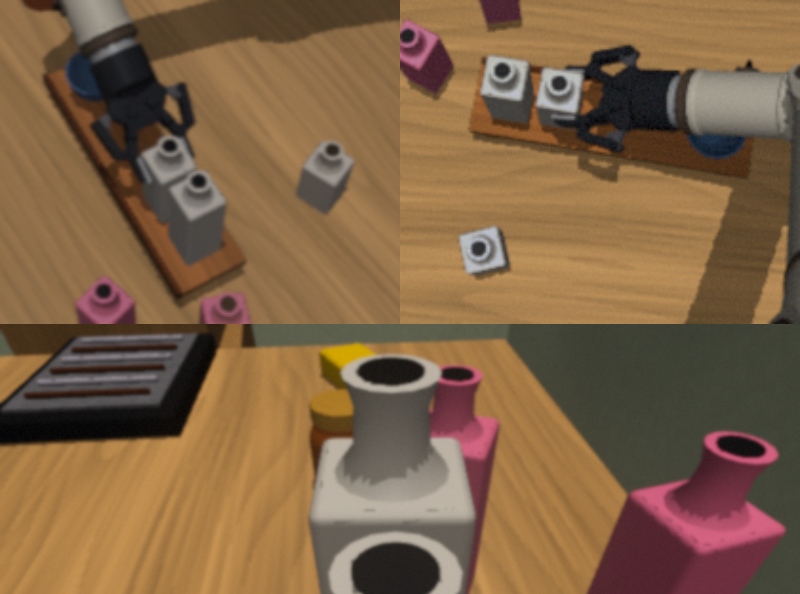

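View b1: the middle flask is upright beside the tall one (scene crop (170,145), top crop (560,83)), still about 11 mm above the board. I correct by about 1 mm and lower.

>>> drive_tool --rows '[[0,[2,2,-3],[0,0,0.005]],[0,[0,0,-3],[0,0,0]],[0,[0,0,-2],[0,0,0]],[0,[0,0,0],[0,0,0]]]'

```text
t: 7.8
tool_pos: [0.6714, 0.0176, 0.1391]
tcp_rot: [-119.1, -0.3, -5.8]
ft_force: [0.4, -0.1, -4.8]
width: 0.0535
```

>>> drive_tool --rows '[[0,[-2,-1,-2],[0,0,0]],[0,[0,0,-1],[0,0,0]],[0,[0,0,0],[0,0,0]]]'

```text
t: 8.1
tool_pos: [0.6702, 0.017, 0.1382]
tcp_rot: [-118.9, -0.5, -5.8]
ft_force: [-0.0, -0.2, -4.7]
width: 0.0533
```

>>> drive_tool --rows '[[0,[-1,0,-2],[0,0.003,0]],[0,[0,0,-2],[0,0,0]],[0,[0,0,0],[0,0,0]]]'

```text
t: 8.4
tool_pos: [0.6702, 0.0166, 0.1382]
tcp_rot: [-118.7, -0.5, -5.8]
ft_force: [0.8, -0.5, -4.2]
width: 0.0532
```

```bash
python3 chk.py b2 ".677,.1015,.217" ".671,.032,.195"
```

```text
8.4 [ 0.8 -0.5 -4.2] [0.6702 0.0166 0.1382] [-118.69   -0.47   -5.75] 0.053151019745496686
.677,.1015,.217 [293.9 214.6] [233.2 186.5] [0.677  0.1015 0.2173] 0.0002
.671,.032,.195 [278.5 194.3] [262.8 193.1] [0.6699 0.0315 0.2052] 0.0011
```

View pics/b2.png

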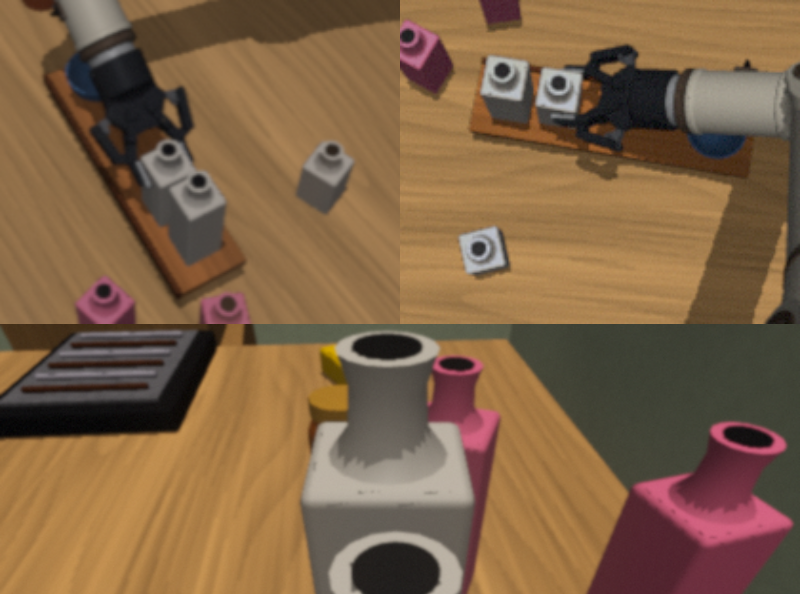

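View b2 shows the held flask unchanged in the grip (wrist view mouth (395,570)). My mouth finder was pulled off by the dark gripper, so I re-measure with a smaller window.

```bash
python3 - <<'E'
from h import *
S,T=[np.load("last%s.npz"%n) for n in "ST"]
for k,a,b in(("mid",(278,199),(263,194)),("tall",(294,215),(233,187))):
    p,q=mouth(S,a,5),mouth(T,b,5);print(k,np.round(p,1),np.round(q,1),tri(S,p,T,q))
E
```

```text
mid [278.1 198. ] [262.8 193.1] (array([0.6727213, 0.0325091, 0.1927138]), np.float64(0.0003096646220588603))
tall [293.9 214.6] [233.1 186.5] (array([0.67698647, 0.10152642, 0.21744473]), np.float64(0.00019526423059468948))
```

>>> drive_tool --rows '[[0,[-2,0,-3],[0,0.004,0]],[0,[0,0,0],[0,0,0]]]'

```text
t: 8.75
tool_pos: [0.6704, 0.0164, 0.1382]
tcp_rot: [-118.5, -0.5, -5.9]
ft_force: [0.1, -0.0, -4.0]
width: 0.0535
```

>>> drive_tool --rows '[[0,[-3,0,-4],[0,0,0]],[0,[-1,0,-3],[0,0,0]]]'

```text
t: 8.95
tool_pos: [0.6701, 0.0164, 0.1382]
tcp_rot: [-118.1, -1.0, -6.0]
ft_force: [-5.7, -6.1, 13.3]
width: 0.0532
```

```bash
python3 -c "
from rig import env
s=env.sense();print(s['tool_pos'],s['tcp_rot'],s['ft_force'],s['torque'],s['joint_vel'].round(2),s['tau'].round(1),s['joints'].round(1))"
```

```text
[0.6700659  0.0164234  0.13816278] [-118.11459145   -0.98731056   -5.95949247] [-5.6764193  -6.11919462 13.32233746] [0.1541121  1.28417478 0.96432646] [ 1.32  0.81 -1.13  0.12 -0.77  0.46  2.26] [ -3.6 -62.5  -4.7 -18.1  -3.    0.6   0.6] [ 23.   51.6  -2.5  89.1 -59.5  75.9  51.5]
```

>>> drive_tool --rows '[[0,[0,0,5],[0,0,0]],[0,[-3,0,1],[-0.014,0.012,0.004]],[0,[0,0,0],[0,0,0]]]'

```text
t: 9.25
tool_pos: [0.6659, 0.016, 0.1418]
tcp_rot: [-119.2, -0.2, -5.7]
ft_force: [-0.2, 0.2, -4.4]
width: 0.0532
```

>>> drive_tool --rows '[[0,[2,1,-1],[0,0,0]],[0,[0,0,0],[0,0,0]],[0,[0,0,-1],[0,0,0]],[0,[0,0,0],[0,0,0]]]'

```text
t: 9.65
tool_pos: [0.6672, 0.018, 0.138]
tcp_rot: [-119.2, -0.1, -5.7]
ft_force: [0.1, -0.8, -1.4]
width: 0.0532
```

```bash
sed -i 's/mouth(S,proj(S,X)),mouth(T,proj(T,X))/mouth(S,proj(S,X),5),mouth(T,proj(T,X),5)/' chk.py; python3 chk.py b3 ".677,.1015,.217" ".671,.032,.194"
```

```text
9.65 [ 0.1 -0.8 -1.4] [0.6672 0.018  0.138 ] [-1.1925e+02 -7.0000e-02 -5.6700e+00] 0.05324487725289822
.677,.1015,.217 [293.9 214.6] [233.1 186.5] [0.677  0.1015 0.2174] 0.0001
.671,.032,.194 [279.5 198.3] [262.  194.3] [0.67   0.0345 0.1916] 0.0004
```

>>> drive_tool --rows '[[0,[0,0,3],[0,0,0]],[0,[0,-2,0],[0.003,0,0]],[0,[0,0,0],[0,0,0]]]'

```text
t: 10.1
tool_pos: [0.6668, 0.0159, 0.1404]
tcp_rot: [-119.1, -0.0, -5.7]
ft_force: [-0.1, -0.3, -4.6]
width: 0.0532
```

>>> drive_tool --rows '[[0,[0.5,0.5,-1],[0,0,0]],[0,[0,0,-1],[0,0,0]],[0,[0,0,0],[0,0,0]]]'

```text
t: 10.4
tool_pos: [0.6673, 0.0163, 0.138]
tcp_rot: [-119.2, -0.0, -5.7]
ft_force: [-0.7, -0.3, -4.4]
width: 0.0534
```

>>> drive_tool --rows '[[0,[0,0,-1],[0,0,0]],[0,[0,0,-1],[0,0,0]],[0,[0,0,0],[0,0,0]]]'

```text
t: 10.7
tool_pos: [0.6673, 0.0162, 0.1379]
tcp_rot: [-119.0, -0.0, -5.6]
ft_force: [0.2, -0.6, -4.4]
width: 0.0535
```

>>> drive_tool --rows '[[66,[0,0,0],[0,0,0]],[70,[0,0,0],[0,0,0]],[80,[0,0,0],[0,0,0]],[100,[0,0,0],[0,0,0]],[100,[0,0,0],[0,0,0]],[100,[0,0,0],[0,0,0]]]'

```text
t: 11.3
tool_pos: [0.6689, 0.0181, 0.1401]
tcp_rot: [-118.8, -0.2, -5.6]
ft_force: [0.3, -0.5, 0.7]
width: 0.0856
```

```bash
python3 chk.py b4 ".677,.1015,.217" ".671,.032,.194"
```

```text
11.3 [ 0.3 -0.5  0.7] [0.6689 0.0181 0.1401] [-118.81   -0.25   -5.59] 0.08564965027531325
.677,.1015,.217 [293.9 214.6] [233.1 186.5] [0.677  0.1016 0.2175] 0.0002
.671,.032,.194 [278.8 197.6] [262.9 194.1] [0.6704 0.0323 0.1925] 0.0004
```

>>> drive_tool --rows '[[100,[-1,-10,6],[0,0,0]],[100,[-2,-20,11],[0,0,0]],[100,[-3,-30,17],[0,0,0]],[100,[-3,-30,17],[0,0,0]],[100,[-5,-25,30],[0,0,0]],[100,[-15,0,35],[-0.14,0,0]],[100,[-25,0,35],[-0.14,0,0.05]],[100,[-35,10,20],[-0.14,0,0.05]],[100,[-35,20,0],[-0.14,0,0.05]],[100,[-30,30,0],[-0.14,0,0.05]]]'

```text
t: 12.45
tool_pos: [0.5075, -0.0593, 0.3075]
tcp_rot: [-159.7, -0.3, 4.6]
ft_force: [-0.3, 1.8, 0.3]
width: 0.0854
```

>>> drive_tool --rows '[[100,[-8,30,0],[-0.12,0,0.05]],[100,[-8,30,0],[-0.12,0,0.06]],[100,[-8,30,-10],[-0.11,0,0.06]],[100,[-8,20,-10],[0,0,0.06]],[100,[-5,15,-10],[0,0,0]],[100,[0,0,0],[0,0,0]],[100,[0,0,0],[0,0,0]]]'

```text
t: 13.15
tool_pos: [0.4664, 0.0722, 0.2865]
tcp_rot: [179.6, 1.9, 18.4]
ft_force: [-0.5, -0.4, -0.6]
width: 0.0854
```

```bash
python3 - <<'E'
from h import *
from rig import env,cams
from scipy.spatial.transform import Rotation as R
f=cams.grab_frame("wrist");cv2.imwrite("pics/w2.png",f["image"]);s=env.sense();print(s["tool_pos"],s["tcp_rot"])
d=R.from_euler('xyz',[180,0,18],degrees=True);print("turn",(d*R.from_euler('xyz',s['tcp_rot'],degrees=True).inv()).as_rotvec().round(3))
h=masks(f["image"]);w=(h[...,1]<60)&(h[...,2]>100)
for c in blobs(w,800):
    W=np.array([onz(f,q,.088)[:2] for q in c[:,0]]).astype(np.float32)*1000
    r=cv2.minAreaRect(W);print(cv2.boundingRect(c),np.round(r[0],1),np.round(r[1],1),round(r[2],1))
for z in(.05,.118):print(z,proj(f,(.466,.1215,z)))
E
```

```text
[0.46643241 0.07201816 0.28646745] [179.64117897   1.92896491  18.36992998]
turn [ 0.016 -0.03  -0.007]
(453, 286, 81, 57) [ 7.348e+02 -4.000e-01] [66.6 69.1] 85.1
(517, 231, 43, 74) [750.4  67. ] [42.3 88.6] 33.4
(271, 105, 57, 58) [463.8 122.3] [51.6 52.5] 18.5
0.05 [299.22994228 131.59275576]
0.118 [301.64744335 139.96563073]
```

View pics/w2.png

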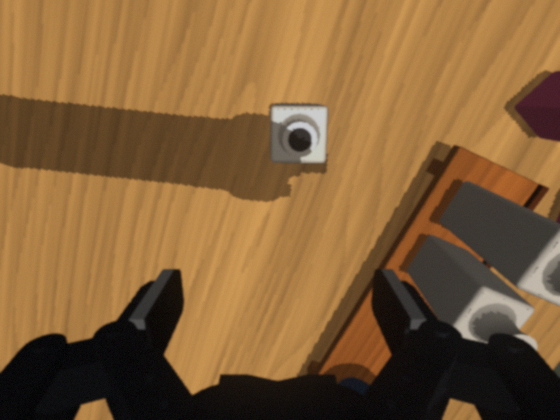

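View w2: the short flask is at (299,135), square to the jaws. The shelf with both placed flasks is at right.

>>> drive_tool --rows '[[100,[0,25,-10],[0.008,-0.015,0]],[100,[0,22,-20],[0.008,-0.015,0]],[100,[-1,3,-30],[0,0,0]],[100,[0,0,-30],[0,0,0]],[100,[0,0,-10],[0,0,0]],[100,[0,0,0],[0,0,0]]]'

```text
t: 13.8
tool_pos: [0.472, 0.1115, 0.187]
tcp_rot: [179.9, -0.4, 17.0]
ft_force: [-0.8, 0.5, 0.3]
width: 0.0856
```

```bash
python3 - <<'E'
from rig import env
from scipy.spatial.transform import Rotation as R
s=env.sense();print(s["tool_pos"],s["tcp_rot"])
d=R.from_euler('xyz',[180,0,18.4],degrees=True);print("turn",(d*R.from_euler('xyz',s['tcp_rot'],degrees=True).inv()).as_rotvec().round(3))
E
```

```text
[0.47197517 0.11154888 0.18695803] [179.89156368  -0.41501446  17.03812589]
turn [-0.     0.007  0.024]
```

>>> drive_tool --rows '[[100,[-6,9,-20],[0,0.007,0.02]],[100,[-1,1,-25],[0,0,0]],[100,[0,0,-15],[0,0,0]],[100,[0,0,0],[0,0,0]]]'

```text
t: 14.2
tool_pos: [0.4711, 0.118, 0.1309]
tcp_rot: [179.9, -0.5, 17.7]
ft_force: [0.3, 0.8, -0.3]
width: 0.0854
```

>>> drive_tool --rows '[[100,[-7,4,-8],[0,0.008,0.012]],[100,[0,0,-15],[0,0,0]],[100,[0,0,-15],[0,0,0]],[100,[0,0,-8],[0,0,0]],[100,[0,0,0],[0,0,0]]]'

```text
t: 14.7
tool_pos: [0.4685, 0.1222, 0.0892]
tcp_rot: [-179.9, -0.6, 18.3]
ft_force: [0.3, 0.2, 0.8]
width: 0.0855
```

>>> drive_tool --rows '[[100,[-4,0,-7],[0,0.008,0]],[100,[0,0,-3],[0,0,0]],[0,[0,0,0],[0,0,0]],[0,[0,0,0],[0,0,0]],[0,[0,0,0],[0,0,0]],[0,[0,0,0],[0,0,0]],[0,[0,0,0],[0,0,0]],[0,[0,0,0],[0,0,0]],[0,[0,0,0],[0,0,0]],[0,[0,0,0],[0,0,0]]]'

```text
t: 15.7
tool_pos: [0.465, 0.1224, 0.0807]
tcp_rot: [-179.8, -0.2, 18.3]
ft_force: [-0.6, -0.8, -1.4]
width: 0.0535
```

>>> drive_tool --rows '[[0,[0,0,25],[0,0,0]],[0,[0,0,40],[0,0,0]],[0,[0,-20,45],[0,0,-0.07]],[0,[0,-40,30],[0,0,-0.1]],[0,[10,-45,10],[0,0,-0.1]],[0,[20,-40,0],[0,0,-0.1]],[0,[35,-15,0],[0,0,-0.04]],[0,[45,0,0],[0,0,0]],[0,[30,0,0],[0,0,0]],[0,[0,0,0],[0,0,0]]]'

```text
t: 16.7
tool_pos: [0.6032, -0.0465, 0.2341]
tcp_rot: [-179.7, 0.0, -6.1]
ft_force: [-0.5, 0.1, -2.5]
width: 0.0529
```

```bash
cat > st.py <<'E'
from rig import env
from scipy.spatial.transform import Rotation as R
s=env.sense();print(s["t"],s["tool_pos"].round(4),s["tcp_rot"].round(2),s["ft_force"].round(1))
d=R.from_euler('xyz',[-179.8,0,-5.4],degrees=True);print("turn",(d*R.from_euler('xyz',s['tcp_rot'],degrees=True).inv()).as_rotvec().round(3))
E
python3 st.py
```

```text
16.7 [ 0.6032 -0.0465  0.2341] [-1.7972e+02  2.0000e-02 -6.0700e+00] [-0.5  0.1 -2.5]
turn [-0.001 -0.     0.012]
```

>>> drive_tool --rows '[[0,[25,4,0],[0,0,0.01]],[0,[25,4,-15],[0,0,0]],[0,[8,2,-25],[0,0,0]],[0,[0,0,-25],[0,0,0]],[0,[0,0,-10],[0,0,0]],[0,[0,0,0],[0,0,0]]]'

```text
t: 17.3
tool_pos: [0.6582, -0.0358, 0.152]
tcp_rot: [-179.8, 0.6, -5.5]
ft_force: [-1.3, -0.1, -2.9]
width: 0.0534
```

```bash
python3 st.py
```

```text
17.3 [ 0.6582 -0.0358  0.152 ] [-179.76    0.59   -5.47] [-1.3 -0.1 -2.9]
turn [-0.002 -0.01   0.001]
```

>>> drive_tool --rows '[[0,[4,1,-5],[0,-0.01,0]],[0,[0,0,-5],[0,0,0]],[0,[0,0,-3],[0,0,0]],[0,[0,0,0],[0,0,0]]]'

```text
t: 17.7
tool_pos: [0.663, -0.0349, 0.141]
tcp_rot: [-179.7, -0.2, -5.5]
ft_force: [-0.5, 0.2, -4.2]
width: 0.0525
```

```bash
python3 st.py; python3 chk.py b5 ".677,.1015,.217" ".6704,.0323,.192"
```

```text
17.7 [ 0.663  -0.0349  0.141 ] [-179.68   -0.2    -5.48] [-0.5  0.2 -4.2]
turn [-0.002  0.004  0.001]
17.7 [-0.5  0.2 -4.2] [ 0.663  -0.0349  0.141 ] [-179.68   -0.2    -5.48] 0.05248419049906798
.677,.1015,.217 [293.9 214.6] [233.1 186.5] [0.677  0.1016 0.2175] 0.0001
.6704,.0323,.192 [278.8 197.5] [262.9 194.1] [0.6704 0.0322 0.1923] 0.0005
```

View pics/b5.png

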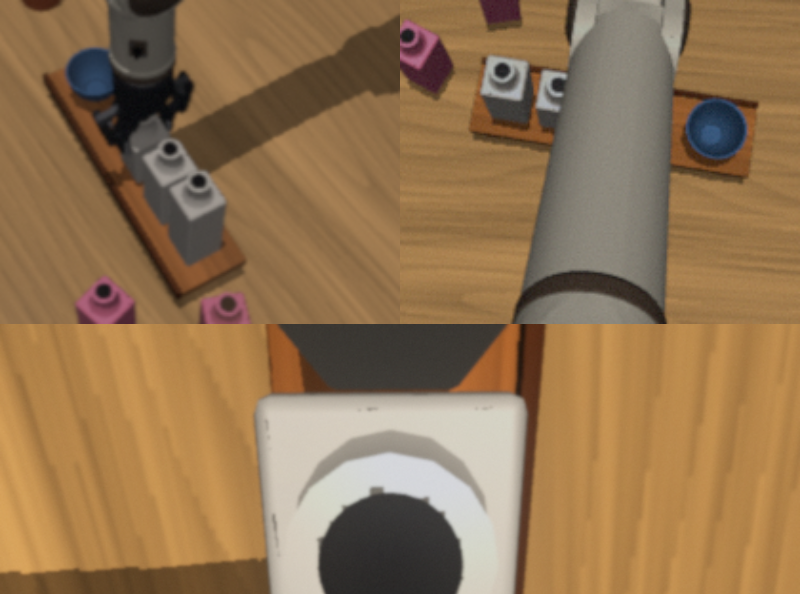

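View b5: the gripper stands over the row without touching the middle flask (scene crop (170,150)). The wrist view shows the middle flask square to the shelf. I lower the last 10 mm.

>>> drive_tool --rows '[[0,[-0.5,0,-4],[0,0.003,0]],[0,[0,0,-3],[0,0,0]],[0,[0,0,0],[0,0,0]]]'

```text
t: 18.15
tool_pos: [0.6633, -0.0351, 0.1348]
tcp_rot: [-179.7, -0.1, -5.5]
ft_force: [0.1, 0.8, -3.8]
width: 0.053
```

>>> drive_tool --rows '[[0,[-1,0,-2],[0,0,0]],[0,[0,0,-1],[0,0,0]],[0,[0,0,-1],[0,0,0]],[0,[0,0,0],[0,0,0]]]'

```text
t: 18.55
tool_pos: [0.6625, -0.0351, 0.131]
tcp_rot: [-179.7, -0.2, -5.5]
ft_force: [-0.1, -0.4, -4.0]
width: 0.0534
```

>>> drive_tool --rows '[[0,[0,0,-1],[0,0,0]],[0,[0,0,-1],[0,0,0]],[0,[0,0,0],[0,0,0]]]'

```text
t: 18.85
tool_pos: [0.6626, -0.0351, 0.1311]
tcp_rot: [-179.7, -0.2, -5.5]
ft_force: [-0.2, -1.0, -4.0]
width: 0.053
```

>>> drive_tool --rows '[[0,[0,0,-2],[0,0,0]],[0,[0,0,0],[0,0,0]]]'

```text
t: 19.05
tool_pos: [0.6631, -0.035, 0.1312]
tcp_rot: [-179.7, -0.3, -5.5]
ft_force: [0.5, -0.5, -5.0]
width: 0.0532
```

Contact with the board. I release and retreat straight up.

>>> drive_tool --rows '[[66,[0,0,0],[0,0,0]],[70,[0,0,0],[0,0,0]],[80,[0,0,0],[0,0,0]],[100,[0,0,0],[0,0,0]],[100,[0,0,0],[0,0,0]],[100,[0,0,10],[0,0,0]],[100,[0,0,20],[0,0,0]],[100,[0,0,40],[0,0,0]],[100,[0,0,45],[0,0,0]],[100,[0,0,45],[0,0,0]]]'

```text
t: 20.05
tool_pos: [0.6588, -0.0348, 0.2901]
tcp_rot: [-179.7, 0.4, -5.5]
ft_force: [1.0, -0.2, -0.1]
width: 0.0856
```

>>> drive_tool --rows '[[100,[-20,-5,20],[0,0,0]],[100,[-40,-10,0],[0,0,0]],[100,[-40,-20,0],[0,0,0]],[100,[-40,-30,0],[0,0,0]],[100,[-20,-40,0],[0,0,0]],[100,[-10,-45,0],[0,0,0]],[100,[0,-45,0],[0,0,0]],[100,[0,-45,0],[0,0,0]],[100,[0,0,0],[0,0,0]],[100,[0,0,0],[0,0,0]]]'

```text
t: 21.05
tool_pos: [0.4855, -0.2813, 0.3322]
tcp_rot: [-179.6, -1.5, -5.3]
ft_force: [0.1, 1.0, -0.1]
width: 0.0853
```

```bash
python3 chk.py b6 ".677,.1015,.217" ".6704,.0323,.192" ".664,-.036,.167"; python3 - <<'E'
from h import *
for n in "ST":
    f=np.load("last%s.npz"%n);h=masks(f["image"]);w=(h[...,1]<60)&(h[...,2]>90)
    for nm,X in(("tall",(.677,.1015,.188)),("mid",(.6704,.0323,.163)),("short",(.664,-.036,.138))):
        p=proj(f,X)
        for c in blobs(w,80):
            if abs(c[:,0].mean(0)-p).max()<12:
                W=np.array([onz(f,q,X[2])[:2] for q in c[:,0]]).astype(np.float32)*1000;r=cv2.minAreaRect(W);print(n,nm,np.round(r[0],1),np.round(r[1],1),round(r[2],1))
    print(proj(f,(.664,-.036,.167)))
E
```

```text
21.05 [ 0.1  1.  -0.1] [ 0.4855 -0.2813  0.3322] [-179.65   -1.48   -5.28] 0.08525774613240822
.677,.1015,.217 [293.9 214.6] [233.2 186.5] [0.677  0.1015 0.2174] 0.0002
.6704,.0323,.192 [278.8 197.5] [262.9 194.1] [0.6704 0.0322 0.1923] 0.0005
.664,-.036,.167 [265.2 182. ] [290.9 201.7] [ 0.663  -0.0363  0.1668] 0.0
S mid [672.1  35.5] [ 58.5 175.7] 1.4
[264.97546207 182.1724326 ]
T tall [675.4 100.5] [53.9 53.6] 85.0
T mid [669.   31.5] [54.2 54.6] 85.0
T short [662.1 -36.2] [52.8 54.8] 83.9
[290.81044601 201.31725702]
```

View pics/b6.png

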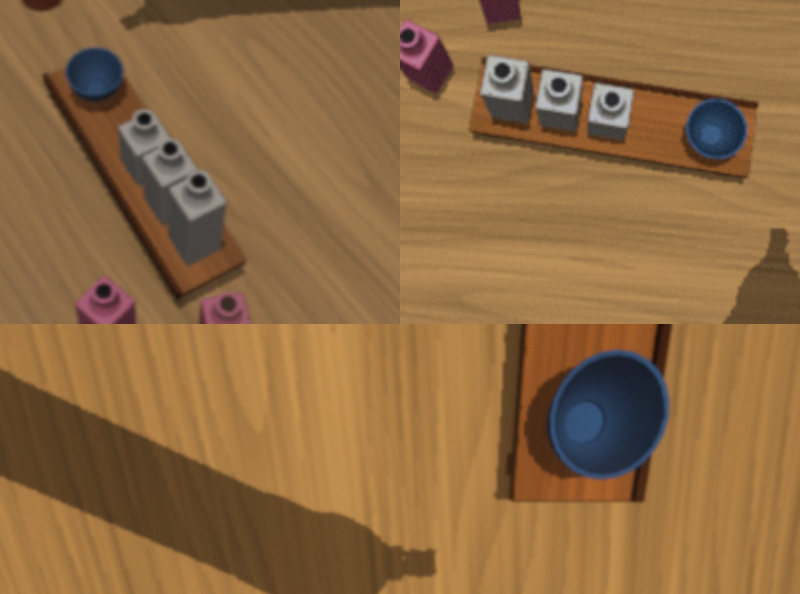

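View b6 shows all three upright in one row: top crop (503,70), (558,87) and (611,100). They are evenly spaced, with the bowl untouched and the arm clear.

```bash
python3 -c "
from rig import env
print(env.finish_job())"
```

```text
the job is handed in; nothing more can be done
None
```

The middle flask is stood up and on the shelf beside the tall one, with the short flask next to it towards the bowl. I handed the job in at about 21 s of the 72 s allowed, with the arm clear of everything.

**Last checks, from the two fixed cameras:**
- **Spacing:** the mouths stand 69.6 mm and 68.9 mm apart, which leaves gaps of about 15 mm.
- **Line:** all three lie on the tall flask's line along the shelf to about 1 mm.
- **Squareness:** the flasks' sides agree with each other to about 1° (85.0, 85.0 and 83.9°).
- **Upright:** the mouth heights step down 25 mm each (217, 192, 167 mm), as they should.
- **Left alone:** the tall flask measured the same before and after, and the bowl looked unmoved in the last picture. I kept the arm away from the glaze jar and brush pot, but did not measure them again.

**What went wrong or disagreed:**
- **False height reading:** the dark gripper misled my mouth finder while I was lowering the middle flask. As a result I pressed it on the shelf with roughly 17 N once, then lifted it, corrected and set it down again.
- **Shelf edges:** the two cameras put the shelf's edges about 4–5 mm apart, and both put mid-depth roughly 3–8 mm behind the tall flask's line. I used the tall flask, given as standing mid-depth, as the reference for the row. Measured heights also read about 3 mm low throughout.

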